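# Hang the pick-up probe in the guide over a watch movement

## Robot

A 6-joint arm with a two-finger parallel gripper is mounted at the origin on a cart in front of the work surface, level with it; the furniture and walls round the work are solid. World frame = base frame: x ahead of the robot, y to its left, z up, the work surface at z = 0. Lengths are in m, angles in rad, forces in N, time in s.
With the tool pointing down it reaches from about 0.375 to 0.9 m from the base axis. Payload 3.1 kg.
Tool frame: the origin (TCP) lies midway between the tips of the shut fingers; the grasp point (between the pads) lies robot.grip_point_offset behind it (robot.grip_point_offset is the distance from the TCP to the grasp point, in m); z points along the fingers, y is the direction in which the jaws open and shut (so a half turn about z gives the same grasp; the last joint's range is limited). The gripper opens to 87 mm and grips with 3 to 60 N. Pads are 19 mm wide; open, the fingers measure 117 mm over their backs; the gripper's body (75 mm by 190 mm) begins 51 mm behind the grasp point.
Start: joints at [-1.49, 0.527, 1.433, -0, 1.181, -0.178], TCP at [0.16, -0.604, 0.223] pointing down, gripper open.
Joint ranges: [-3.08, 3.08], [-0.75, 2.2], [0.22, 2.44], [-1.43, 4.57], [0, 2.65], [-2.85, 2.85]. Speed limits (rad/s): [2.79, 2.79, 3.14, 3.14, 3.14, 3.14].

## Interface

Orientations are given as a unit quaternion [x, y, z, w].
In Python, from rig import robot, cams, hand_in gives the robot as it stands. The module is installed in compiled form; this text tells all that it offers.
- The arm moves only by the tool send_rows, never from a script. Its argument "steps" is one flat list of numbers, 5 for each row, row after row: the finger opening in m, from 0 to 0.087, then the shift along the tool's x, y, z in m, then the turn about the tool's z in rad. A call has 1 to 8 rows; each row is the pose to reach, as a shift and turn from the pose measured when the call began, along the tool's axes at that moment; what a row does not reach only later rows make up. A row lasts 1/8 s, in which the tool goes at most 62.5 mm and 10.7 degrees, less where a joint would pass 70% of its speed; a pose out of reach is approached as far as the arm can. A call with a gripper value outside its range is refused whole. The fingers move at their own pace and stop on an object; "force" is the grip in N (left out, the last holds). Time passes only in rows, so rows that repeat a pose let the fingers close. It gives the time, the measured TCP pose, the force and the opening at its end, in the units of the state.
- robot.get_obs(): the state, without advancing time (a new reading comes with each control period).
- cams.camera(name): name is "side" or "top" or "wrist"; returns a dict with "color" (420x560x3 uint8, red, green, blue), "range_z" (420x560 float32, m along the optical axis (not along the pixel's ray), 0 where there is no reading), "intrinsics" (3x3 intrinsics, pixels), "extrinsics" (4x4, takes a point from camera to world coordinates). Camera axes: x right, y down, z forward; pixel columns grow to the right and rows downward; lengths in m; the calibration is good to about 2 mm. A picture is of the moment at which its call begins.
- hand_in(): hands the job in, once; it reports no verdict.
The state is a dict: "time": time; "q": joint angles; "joint_velocities": joint speeds; "joint_torque": joint torques, N m; "position": TCP position; "tool_rot": TCP orientation; "ft_force": force on the tool from outside, world axes, zero at the start; "moment": the same for the moment, N m; "grip_width": finger opening in m.
Only numpy, scipy, OpenCV 4.12 (cv2) and the standard library are available. Lean on these libraries where they do the work, as an engineer would, in place of code of your own. Each camera call takes 0.05 s, during which the arm holds its last target.

## Task

First swing the red-knobbed cam lever on the gauging stand fully over to its other stop, which draws the brass shutter off the guide hole. Then take the black-gripped probe (the one with the red ring) out of the rack and lower it upright through the guide hole until its red ring is level with the top of the hole, without the probe ever touching the stand or the watch movement below. Finish still holding it there, still, upright and centred in the hole; leave the blue probe, the eye loupe and the wax tin where they are.

Things in the scene. Friction and masses are not known exactly. Their poses are not given: they have to be found in the camera images.
- guide_hole (a point): Centre of the guide hole's mouth, in the top face of the stand's aluminium bridge, 64 mm above the worktop. Vertical round hole, 24 mm wide, through the 22 mm thick bridge. A watch movement lies under it, its top 40 mm below the mouth. Stand axes: z up, x to the stand's back. The bridge spans x -61 to +33, y -66 to +66 mm from here. A 3 mm brass shutter covers it at the start and opens toward +y.
- cam_lever (a joint): Angle of the cam lever: 0 = shut stop, grows to 1.57 = open stop (shutter off the hole; hole uncovered from about 1.35). Starts at 0 to 0.2. It turns in the horizontal plane, anticlockwise seen from above as the value grows; needs 2 to 3 N at the knob and stays where it is left.
- lever_pivot (a point): The vertical hinge axis of the cam lever, at a point 9 mm above the bridge top and 14.5 mm lower than the knob's centre; 40 mm in front of the guide hole (stand -x), 6 mm to stand +y. At joint value 0 the handle points from here to stand -x and +y (135 degrees from stand +x), at 1.57 to stand -x and -y (225 degrees). Axes are those of the stand.
- lever_knob (a point): Centre of the red upright knob at the end of the lever: a post 12 mm across and 30 mm tall (15 mm above and below this point), 60 mm from the pivot axis, overhanging the front of the stand in the air; its top is about 103 mm above the worktop. The lever bar is at its foot.
- probe_grip (a point): Centre of the black cylindrical grip of the loose probe (about 60 g): 16 mm across, 46 mm long (23 mm above and below). z up along the probe. Below the grip a steel collar, 24 mm across, 23 to 29 mm below this point; then the steel stem, 8 mm across, 80 mm long, ending 109 mm below this point. It stands upright in the rack, hanging by its collar.
- probe_ring (a point): Centre of the red ring painted on the probe's stem, 4 mm wide, 34 mm above the tip and 75 mm below the centre of the grip.
- probe_tip (a point): The lower end of the probe's stem.
- probe: The same probe as a whole; origin at its tip, z up along it.
- spare_grip (a point): Centre of the blue grip of the spare probe with brass collar, same size and shape, that stands in the other place of the rack. Bystander.
- rack: Fixed wooden rack, 60 x 150 x 95 mm, origin at the centre of its underside, z up, standing on the 2 mm thick white mat, row of places along its y. The two places are 12 mm holes in its 10 mm top board, 40 mm either side of the middle; either may hold the black probe. The stem hangs free between the board and the foot board.
- stand: The fixed gauging stand with lever, shutter and movement, 104 x 136 mm at the base; origin at the underside, right below the guide hole; x to its back, the lever on its front (-x), z up.
- loupe: Black eye loupe, 36 mm wide, 27 mm tall, standing on the worktop; origin at its underside. Bystander.
- tin: Yellow wax tin, 56 mm wide, 28 mm tall, standing on the worktop; origin at its underside. Bystander.
Not all that is in view belongs to the job. What is shaped like the probe but turquoise is not meant.

How it is judged:
On the way, in this order (a step that is already met when the one before it is completed fails the run):
1. the cam lever is over at its open stop while the probe still hangs in the rack (value of joint cam_lever above 1.4 rad and height (world z) of probe_tip below 0.03 m), for 0.2 s.
2. the black-gripped probe is drawn up out of the rack (height (world z) of probe_tip above 0.1 m and contact force between the fingers and probe above 0.5 N), for 0.1 s.
At the end, for the whole second after the job is handed in: Lever above 1.4 rad; black probe gripped, still, within 5 degrees of upright, tip and red ring within 4 mm of the hole axis, ring within 6 mm of the mouth level, touching neither stand, movement nor rack; blue probe, loupe and tin within 20 mm of where they stood (value of joint cam_lever above 1.4 rad and horizontal distance between each of probe_tip, probe_ring and guide_hole below 0.004 m and z of probe_ring in the frame of guide_hole between -0.006 and 0.006 m and angle between probe's own z axis and vertical below 0.09 rad and linear speed of probe below 0.01 m/s and contact force between the fingers and probe above 0.5 N and contact force between probe and stand below 0.2 N and contact force between probe and rack below 0.2 N and distance of each of spare_grip, loupe, tin from where it was at the start of the episode below 0.02 m); the arm keeps its last pose, push and grip.
It fails at once if the probe touches the stand (bore wall, bridge, shutter, lever) or the movement (contact force between probe and stand above 0.3 N).
It fails at once if the blue probe, the loupe or the tin is disturbed (distance of any of spare_grip, loupe, tin from where it was at the start of the episode above 0.02 m).
It also fails if it takes over 66 s, if anything falls off the work surface, if the arm or the gripper's body presses on something with over 40 N, if the wrist force passes 120 N, or if a joint passes its speed limit or range.

## Working session

There is one attempt and no reset: what is moved stays moved. The work goes in short steps, Python scripts to look and compute and a tool call to move; the robot and the scene stay as the last step left them, time stands still between calls to the robot, and variables do not carry over. Pictures are saved under pics/ and viewed, and the job is handed in when it is done.

Besides the shell and the picture viewer there is one more tool, called after "Call:" as name(argument=value, ...), one argument or row to a line, values as JSON. send_rows: Moves the arm, as the interface text tells. Its arguments: {"type":"object","properties":{"steps":{"type":"array","items":{"type":"number"}},"force":{"type":"number"}},"required":["steps"]}

```bash
mkdir -p pics; ls; python3 - <<'E'
from rig import robot,cams
import cv2,numpy as np
o=robot.get_obs()
print({k:np.round(v,4).tolist() for k,v in o.items()}, robot.grip_point_offset)
for n in ["side","top","wrist"]:
    c=cams.camera(n); cv2.imwrite(f"pics/{n}0.png",c["color"][:,:,::-1])
    np.savez(f"{n}0.npz",**c)
    print(n,c["intrinsics"].tolist(),np.round(c["extrinsics"],4).tolist())
E
```

```text
pics
{'time': 0.0, 'q': [-1.4905, 0.5284, 1.4339, 0.0, 1.1814, -0.1785], 'joint_velocities': [0.0001, -0.0016, -0.0001, 0.0001, -0.0015, 0.0006], 'joint_torque': [-0.0012, -44.0055, -17.6594, 0.0633, 0.0582, -0.0002], 'position': [0.1599, -0.6035, 0.2216], 'tool_rot': [0.9916, 0.1291, 0.0001, -0.001], 'ft_force': [0.5491, 0.5429, 0.2369], 'moment': [0.014, 0.0066, -0.0255], 'grip_width': 0.0872} 0.0187
side [[457.9142001309612, 0.0, 288.0290827719021], [0.0, 457.9142001309612, 203.67716694293156], [0.0, 0.0, 1.0]] [[0.9996, -0.0265, 0.0072, 0.4648], [-0.0227, -0.6482, 0.7611, -0.813], [-0.0155, -0.761, -0.6486, 0.8058], [0.0, 0.0, 0.0, 1.0]]
top [[451.959842421629, 0.0, 270.3267177895021], [0.0, 451.959842421629, 208.68574181495526], [0.0, 0.0, 1.0]] [[0.0074, -0.9914, 0.1306, 0.3434], [-0.9998, -0.0049, 0.0198, -0.0035], [-0.019, -0.1307, -0.9912, 1.2111], [0.0, 0.0, 0.0, 1.0]]
wrist [[344.9497669897716, 0.0, 277.4913950086104], [0.0, 344.9497669897716, 206.65562629330375], [0.0, 0.0, 1.0]] [[0.2554, -0.9243, -0.2836, 0.2386], [-0.9668, -0.245, -0.072, -0.5823], [-0.003, 0.2926, -0.9562, 0.3839], [0.0, 0.0, 0.0, 1.0]]
```

View pics/side0.png

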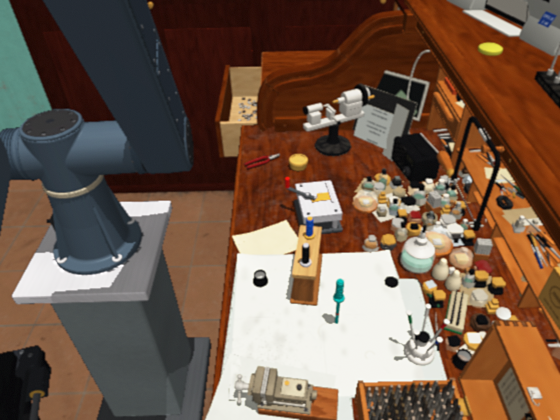

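View pics/top0.png

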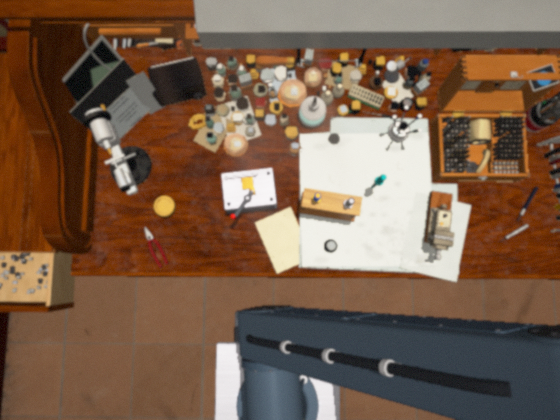

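View pics/wrist0.png

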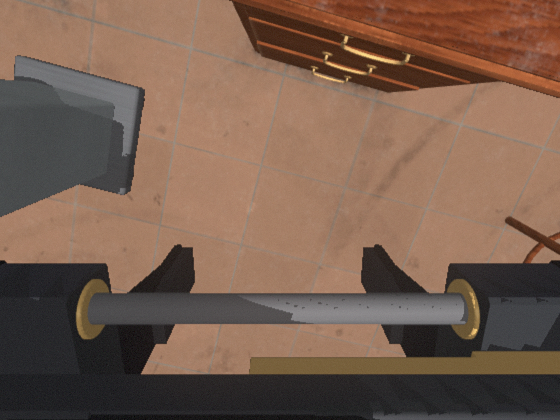

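Side view: stand near (320,200), its red knob at (288,182), rack near (307,265) with a blue probe at the back and a black one in front. The turquoise decoy is at (339,295). Next I'll enlarge these areas.

```bash
cat > h.py <<'E'
import numpy as np,cv2
def load(n): return dict(np.load(f"{n}.npz"))
def px2w(c,u,v,z=None,rng=None):
    K=c["intrinsics"];E=c["extrinsics"]
    d=np.array([(u-K[0,2])/K[0,0],(v-K[1,2])/K[1,1],1.0])
    D=E[:3,:3]@d;o=E[:3,3]
    if z is not None: return o+D*((z-o[2])/D[2])
    if rng is None: rng=c["range_z"][int(round(v)),int(round(u))]
    return o+D*rng
def w2px(c,p):
    K=c["intrinsics"];E=c["extrinsics"]
    q=E[:3,:3].T@(np.asarray(p)-E[:3,3]);q=K@q
    return q[:2]/q[2]
def tri(obs):
    A=np.zeros((3,3));b=np.zeros(3)
    for c,u,v in obs:
        K=c["intrinsics"];E=c["extrinsics"]
        d=E[:3,:3]@np.array([(u-K[0,2])/K[0,0],(v-K[1,2])/K[1,1],1.0]);d/=np.linalg.norm(d)
        P=np.eye(3)-np.outer(d,d);A+=P;b+=P@E[:3,3]
    p=np.linalg.solve(A,b)
    return p,[np.round(w2px(c,p)-[u,v],1).tolist() for c,u,v in obs]
def crop(c,x0,y0,w,h,s,name):
    im=c["color"][y0:y0+h,x0:x0+w,::-1]
    im=cv2.resize(im,None,fx=s,fy=s,interpolation=cv2.INTER_CUBIC)
    for i in range(0,w,10):
        cv2.line(im,(i*s,0),(i*s,5 if i%50 else 12),(255,0,255),1)
        if i%20==0: cv2.putText(im,str(x0+i),(i*s,22),0,.4,(255,0,255),1)
    for i in range(0,h,10):
        cv2.line(im,(0,i*s),(5,i*s),(255,0,255),1)
        if i%20==0: cv2.putText(im,str(y0+i),(8,i*s+4),0,.4,(255,0,255),1)
    cv2.imwrite(f"pics/{name}.png",im)
E
python3 - <<'E'
from h import *
crop(load("side0"),270,160,100,90,6,"s_stand")
crop(load("side0"),280,205,80,125,4,"s_rack")
crop(load("top0"),210,160,90,80,8,"t_stand")
crop(load("top0"),290,165,110,90,7,"t_rack")
E
```

```text
(no output)
```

View pics/s_stand.png

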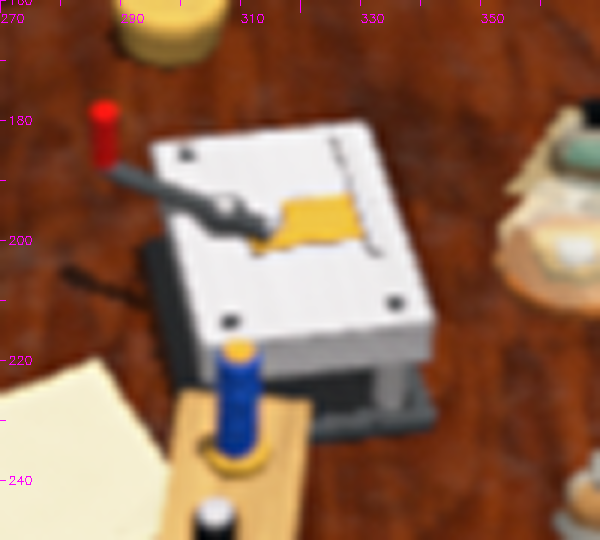

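View pics/s_rack.png

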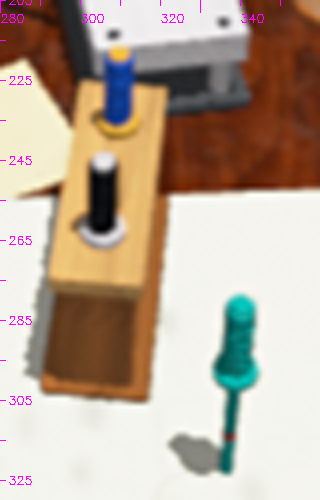

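View pics/t_stand.png

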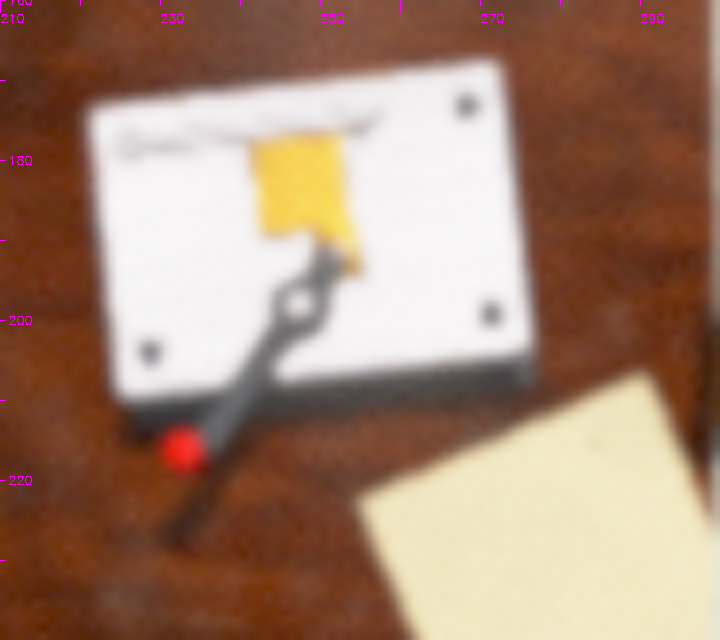

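View pics/t_rack.png

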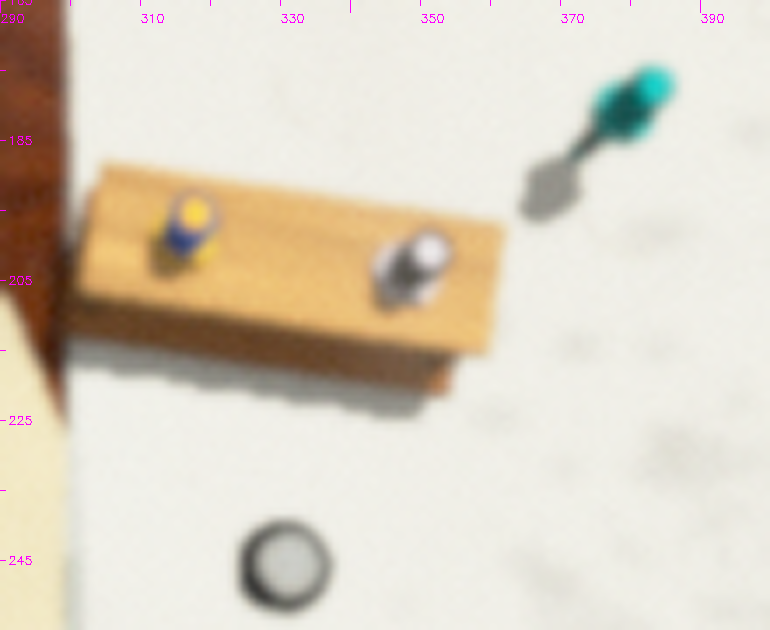

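Three things are shaped like the probe (side pixels):
- Blue with brass collar, (308,228): the spare.
- Black with steel collar, (302,255): fits the description, and it hangs in the rack.
- Turquoise, (339,295): the decoy.

The target is the black one, in the place nearer −y.

```bash
python3 - <<'E'
from h import *
s=load("side0");t=load("top0")
S=np.array([[33,66],[33,-66],[-61,66],[-61,-66]])/1000
tp=[(220.8,173),(272.2,167.3),(225,210),(276.7,204.2)]
sp=[(331,180.5),(342,213.5),(295,184),(303.5,218.5)]
for (a,b),(c,d) in zip(tp,sp):
    print("tri",*[np.round(x,4) if i==0 else x for i,x in enumerate(tri([(t,a,b),(s,c,d)]))],np.round(px2w(t,a,b,z=.064),4),np.round(px2w(s,c,d,z=.064),4))
def fit(W):
    a=S-S.mean(0);b=W-W.mean(0);ang=np.arctan2((a[:,0]*b[:,1]-a[:,1]*b[:,0]).sum(),(a*b).sum())
    R=np.array([[np.cos(ang),-np.sin(ang)],[np.sin(ang),np.cos(ang)]]);o=W.mean(0)-R@S.mean(0)
    return ang,o,np.round(W-(S@R.T+o),4)
for c,pp in((t,tp),(s,sp)): print(fit(np.array([px2w(c,u,v,z=.064)[:2] for u,v in pp])))
for n,a,b in [("knobtop",(232.8,215.8),(287.3,177.5)),("black top",(349.3,200.7),(302.7,245.5)),("blue top",(316.3,195.6),(306.7,218.3))]:
    p,r=tri([(t,*a),(s,*b)]);print(n,np.round(p,4),r, np.round(px2w(t,*a),4),np.round(px2w(s,*b),4))
E
```

```text
tri [0.5883 0.1488 0.0627] [[-0.0, -0.3], [-0.3, 0.1]] [0.5872 0.1485 0.064 ] [0.589  0.1474 0.064 ]
tri [0.603  0.0154 0.0638] [[-0.0, -0.1], [-0.1, 0.0]] [0.6027 0.0154 0.064 ] [0.6033 0.0152 0.064 ]
tri [0.4919 0.1357 0.0642] [[-0.0, -0.5], [-0.5, 0.1]] [0.4905 0.1356 0.064 ] [0.4932 0.1364 0.064 ]
tri [0.5078 0.0033 0.0616] [[-0.0, -0.5], [-0.5, 0.1]] [0.5062 0.0032 0.064 ] [0.509  0.0009 0.064 ]
(np.float64(0.1209959078180669), array([0.56052668, 0.07736488]), array([[ 0.0019,  0.0017],
       [ 0.0014, -0.0005],
       [-0.0015,  0.0001],
       [-0.0018, -0.0013]]))
(np.float64(0.11886712488948462), array([0.56254132, 0.07663947]), array([[ 0.0015,  0.0013],
       [ 0.0002,  0.0002],
       [-0.0009,  0.0014],
       [-0.0008, -0.0029]]))
knobtop [0.472  0.1112 0.1049] [[-0.0, -0.4], [-0.4, 0.1]] [0.4714 0.1115 0.1007] [0.4731 0.113  0.1037]
black top [ 0.5011 -0.1697  0.147 ] [[0.1, 1.0], [1.2, -0.2]] [ 0.5026 -0.1685  0.1533] [ 0.4986 -0.1706  0.1474]
blue top [ 0.513  -0.0914  0.149 ] [[0.1, 0.9], [1.0, -0.2]] [ 0.5142 -0.0908  0.1551] [ 0.5106 -0.0952  0.1519]
```

```bash
cat > mv.py <<'E'
import numpy as np,sys
from scipy.spatial.transform import Rotation as Rr
from rig import robot
def tool():
    o=robot.get_obs();return np.array(o["position"]),Rr.from_quat(o["tool_rot"]).as_matrix(),o
def shift(targets):
    p,R,o=tool();print("t",round(o["time"],2),"pos",np.round(p,4),"yaw x",round(float(np.arctan2(R[1,0],R[0,0])),4),"tilt",np.round(R[:2,2],4),"w",round(float(o["grip_width"]),4),"F",np.round(o["ft_force"],2))
    for w in targets: print(w,np.round(R.T@(np.array(w)-p),4))
E
python3 - <<'E'
from mv import *
shift([(.36,-.48,.33),(.44,-.2,.33),(.46,.02,.33)])
E
```

```text
t 0.15 pos [ 0.1599 -0.6036  0.2218] yaw x 0.2588 tilt [-0.0001  0.0017] w 0.0868 F [-0.01 -0.09  0.61]
(0.36, -0.48, 0.33) [ 0.2251 -0.0685 -0.108 ]
(0.44, -0.2, 0.33) [ 0.3741 -0.3187 -0.1076]
(0.46, 0.02, 0.33) [ 0.4497 -0.5262 -0.1072]
```

Call:
send_rows(
  steps=[0.087,0.04,-0.01,-0.05,0.05,0.087,0.09,-0.02,-0.09,0.1,0.087,0.14,-0.04,-0.108,0.15,0.087,0.19,-0.06,-0.108,0.2,0.087,0.225,-0.1,-0.108,0.259,0.087,0.255,-0.15,-0.108,0.259,0.087,0.285,-0.2,-0.108,0.259,0.087,0.32,-0.25,-0.108,0.259],
)

```text
time: 1.15
position: [0.4054, -0.2783, 0.3301]
tool_rot: [1.0, -0.0, -0.0, -0.001]
ft_force: [0.7, -0.5, 0.8]
grip_width: 0.0865
```

```bash
python3 - <<'E'
from mv import *
shift([(.44,-.2,.33),(.42,.05,.33)])
E
```

```text
t 1.15 pos [ 0.4054 -0.2783  0.3301] yaw x -0.0009 tilt [-0.0002  0.0021] w 0.0865 F [ 0.68 -0.55  0.83]
(0.44, -0.2, 0.33) [ 0.0345 -0.0783  0.0002]
(0.42, 0.05, 0.33) [ 0.0143 -0.3283  0.0007]
```

Call:
send_rows(
  steps=[0.087,0.01,-0.05,0.0,0.0,0.087,0.01,-0.1,0,0,0.087,0.01,-0.1,0,0],
)

```text
time: 1.52
position: [0.4146, -0.1748, 0.3301]
tool_rot: [1.0, 0.002, -0.001, -0.002]
ft_force: [0.2, -0.6, 0.3]
grip_width: 0.0869
```

```bash
python3 - <<'E'
from rig import cams
import numpy as np,cv2
c=cams.camera("wrist");np.savez("w1.npz",**c);cv2.imwrite("pics/w1.png",c["color"][:,:,::-1])
from mv import *
shift([])
E
```

```text
t 1.57 pos [ 0.4153 -0.177   0.3303] yaw x 0.0021 tilt [-0.0003  0.0016] w 0.0871 F [ 0.5  -0.38 -0.07]
```

Call:
send_rows(
  steps=[0.087,0.0,-0.05,0.0,0.0,0.087,0.0,-0.1,0,0,0.087,0.0,-0.15,0,0,0.087,0.0,-0.2,0,0,0.087,0,-0.24,0,0,0.087,0,-0.24,0,0,0.087,0,-0.24,0,0],
)

```text
time: 2.45
position: [0.4155, 0.0618, 0.3307]
tool_rot: [1.0, 0.001, -0.0, -0.0]
ft_force: [-0.8, 0.2, -0.7]
grip_width: 0.0867
```

```bash
python3 - <<'E'
from rig import cams
import numpy as np,cv2
c=cams.camera("wrist");np.savez("w2.npz",**c);cv2.imwrite("pics/w2.png",c["color"][:,:,::-1])
from mv import *
shift([])
E
```

```text
t 2.5 pos [0.4155 0.0616 0.3307] yaw x 0.0002 tilt [-0.0002  0.0009] w 0.0869 F [-0.14  1.2   0.59]
```

View pics/w1.png

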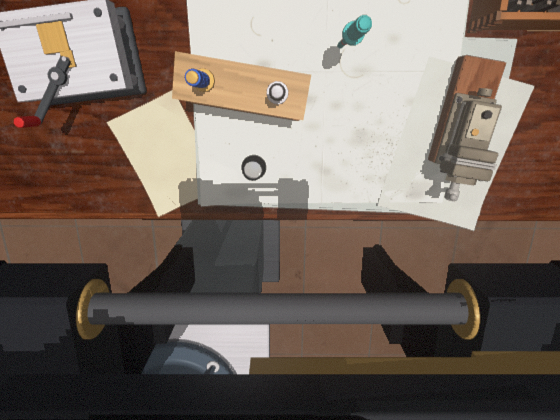

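View pics/w2.png

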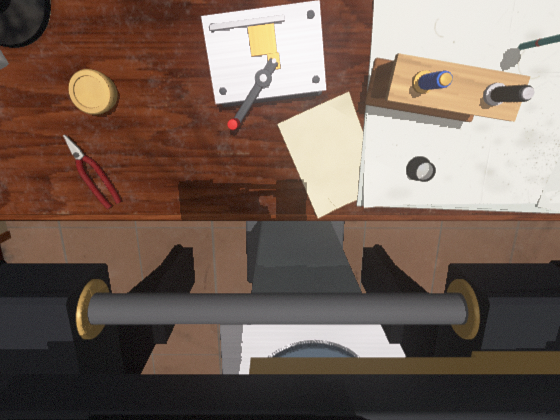

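w1 (seen almost straight down): black/steel probe at (277,92), blue at (198,77), turquoise at (357,28). w2: stand bridge (205–325, 0–104), knob top (234,125), and the shutter still covering the hole at (262,40).

```bash
python3 - <<'E'
from h import *
crop(load("w2"),195,0,140,135,5,"w2s")
crop(load("w2"),400,50,150,80,5,"w2r")
crop(load("w1"),165,45,150,80,5,"w1r")
crop(load("w1"),0,0,150,135,5,"w1s")
E
```

```text
(no output)
```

View pics/w2s.png

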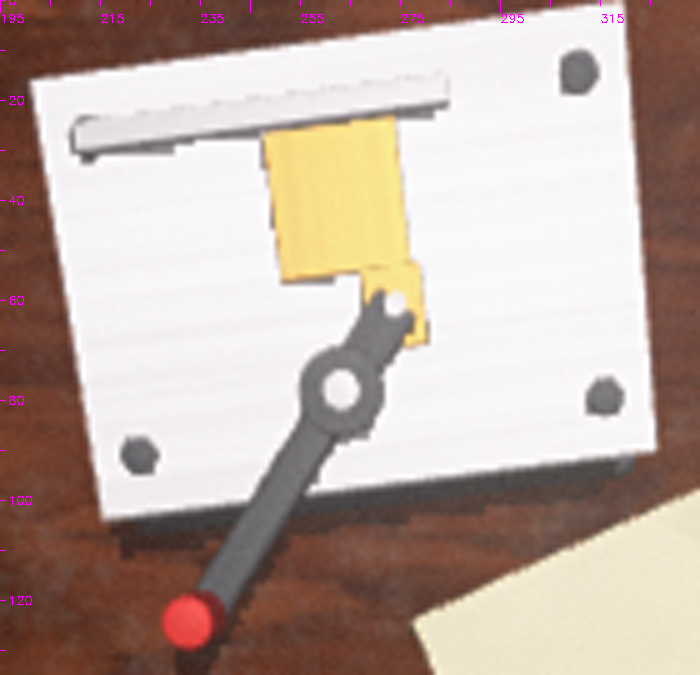

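View pics/w2r.png

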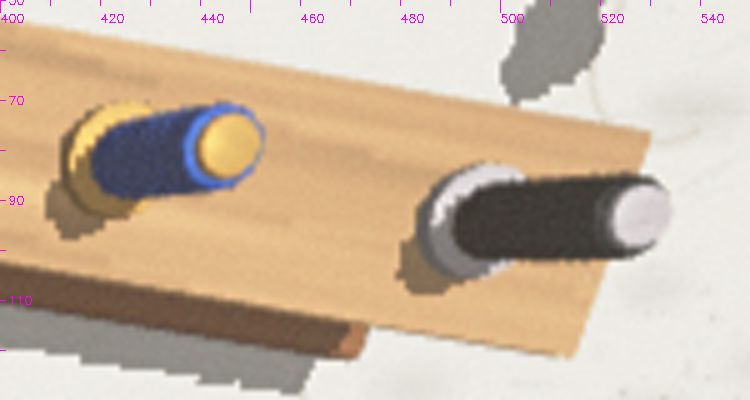

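View pics/w1r.png

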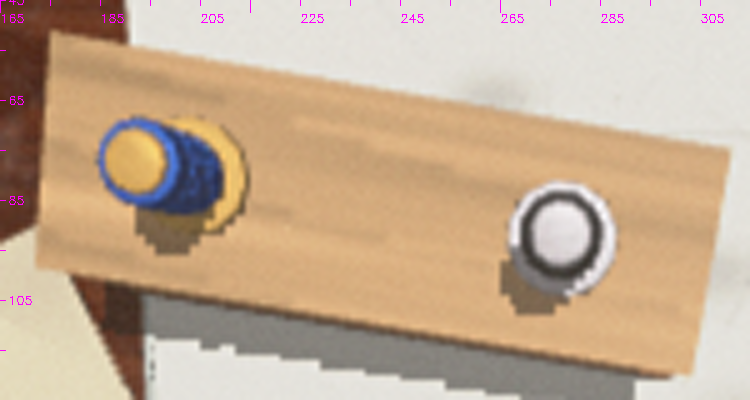

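View pics/w1s.png

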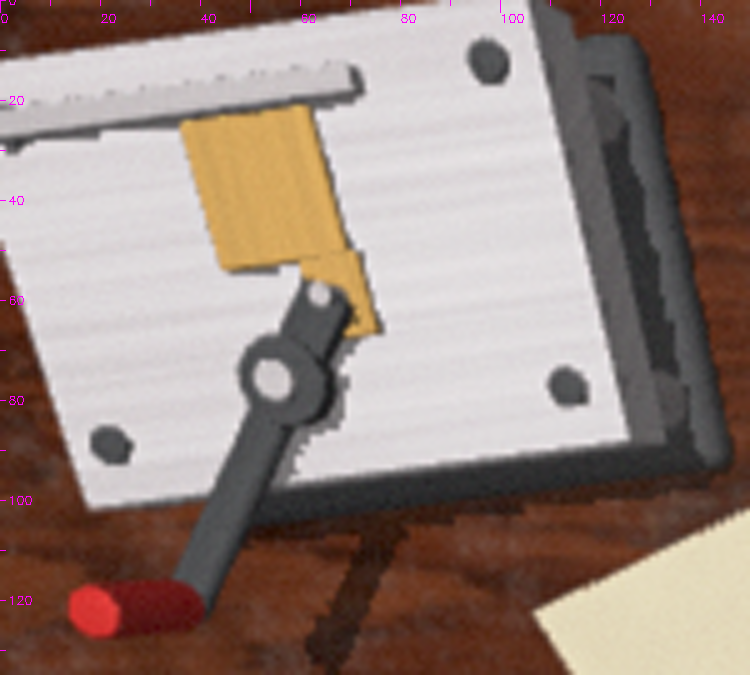

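```bash
python3 - <<'E'
from h import *
s=load("side0");t=load("top0");a=load("w1");b=load("w2")
for n,p,q,T,Sd in [("knob",(19,122),(232.6,124.5),(232.8,215.8),(287.3,177.5)),("pivot",(54.6,75.8),(263.2,77.8),(246.8,197.8),None),("black",(277,91.8),(528.2,93),(351.3,200.7),(302.7,245.5)),("blue",(192,77),(446,79.6),(317.5,195.6),(306.7,218.3)),("fr+y",(17.6,102),(215.6,104),(225,210),(295,184)),("fr-y",(126,88),(326.2,90),(276.7,204.2),(303.5,218.5))]:
    P,r=tri([(a,*p),(b,*q)]);print(n,"wrist",np.round(P,4),r)
    ob=[(a,*p),(b,*q),(t,*T)]+([(s,*Sd)] if Sd else [])
    P,r=tri(ob);print("   all",np.round(P,4),r)
    print("   depth",np.round(px2w(a,*p),4),np.round(px2w(b,*q),4))
S=np.array([[33,66],[33,-66],[-61,66],[-61,-66]])/1000
W=np.array([px2w(b,u,v,z=.064)[:2] for u,v in [(201,16),(320,.5),(215.6,104),(326.2,90)]])
A=S-S.mean(0);B=W-W.mean(0);ang=np.arctan2((A[:,0]*B[:,1]-A[:,1]*B[:,0]).sum(),(A*B).sum())
R=np.array([[np.cos(ang),-np.sin(ang)],[np.sin(ang),np.cos(ang)]]);o=W.mean(0)-R@S.mean(0)
print("stand",ang,o,np.round(W-(S@R.T+o),4).tolist(),"pivot",o+R@[-.04,.006])
E
```

```text
knob wrist [0.4721 0.1129 0.102 ] [[0.0, 0.2], [-0.0, -0.2]]
   all [0.4722 0.1119 0.1041] [[-0.4, 0.3], [0.7, -0.1], [-0.3, -0.5], [-0.4, 0.2]]
   depth [0.4725 0.1117 0.1037] [0.4719 0.1129 0.1021]
pivot wrist [0.5218 0.0795 0.0775] [[0.0, 0.0], [-0.0, -0.0]]
   all [0.5213 0.0795 0.0772] [[0.3, 0.5], [0.1, 0.4], [-0.1, -0.4]]
   depth [0.5219 0.0804 0.0761] [0.5217 0.0795 0.0792]
black wrist [ 0.5039 -0.1722  0.1515] [[0.0, -0.2], [-0.0, 0.2]]
   all [ 0.5024 -0.173   0.1502] [[0.9, 1.6], [-0.4, 1.9], [-0.3, 0.3], [2.0, -0.2]]
   depth [ 0.5038 -0.1722  0.1528] [ 0.5041 -0.1723  0.1513]
blue wrist [ 0.5162 -0.0933  0.1515] [[0.0, 0.4], [0.1, -0.4]]
   all [ 0.5145 -0.0936  0.1509] [[0.6, 2.4], [-0.2, 1.6], [-0.1, 0.1], [1.8, -0.2]]
   depth [ 0.5166 -0.0933  0.1516] [ 0.5158 -0.0929  0.1526]
fr+y wrist [0.4933 0.1371 0.0646] [[0.0, 0.0], [-0.0, -0.0]]
   all [0.4926 0.1367 0.064 ] [[0.9, 0.6], [0.5, 0.6], [-0.4, -0.8], [-0.2, -0.1]]
   depth [4.929e-01 1.839e-01 3.000e-04] [ 4.927e-01  1.484e-01 -4.000e-04]
fr-y wrist [0.5093 0.006  0.064 ] [[0.0, 0.1], [0.0, -0.1]]
   all [0.5087 0.0051 0.0611] [[1.9, 0.8], [0.4, 0.5], [-0.7, -0.8], [-0.2, -0.3]]
   depth [0.5097 0.0093 0.0564] [ 5.11e-01 -2.40e-03 -1.00e-04]
stand 0.11780550728762278 [0.56185867 0.07876719] [[0.0002, 0.0003], [-0.0001, -0.0003], [-0.0003, 0.0], [0.0001, -0.0]] pivot [0.52143071 0.08002428]
```

Stand hole: (0.562, 0.0785), yaw 0.118, fitted to under 0.5 mm. Knob: (0.472, 0.1125), top z 0.102 against about 0.103 in the text. Black probe: (0.504, −0.172), top z 0.151. All of these fit the description, so I'm going to the knob with the jaws along its tangent (tool yaw −0.59).

Call:
send_rows(
  steps=[0.05,0.02,-0.02,0.05,0.15,0.05,0.04,-0.04,0.1,0.3,0.05,0.0566,-0.051,0.15,0.45,0.05,0.0566,-0.051,0.2,0.59,0.05,0.0566,-0.051,0.2,0.59,0.05,0.0566,-0.051,0.2,0.59],
)

```text
time: 3.25
position: [0.4733, 0.1118, 0.1318]
tool_rot: [0.957, -0.29, 0.001, -0.001]
ft_force: [-0.2, -0.1, 0.6]
grip_width: 0.0507
```

```bash
python3 - <<'E'
from rig import cams
import numpy as np,cv2
c=cams.camera("side");np.savez("s2.npz",**c)
from h import *
crop(c,230,120,150,110,5,"s2")
from mv import *
shift([(.472,.1126,.085)])
E
```

```text
t 3.3 pos [0.4738 0.112  0.1326] yaw x -0.5895 tilt [0.0038 0.0009] w 0.0503 F [ 0.04 -0.01  0.19]
(0.472, 0.1126, 0.085) [-0.0019  0.0007  0.0476]
```

View pics/s2.png

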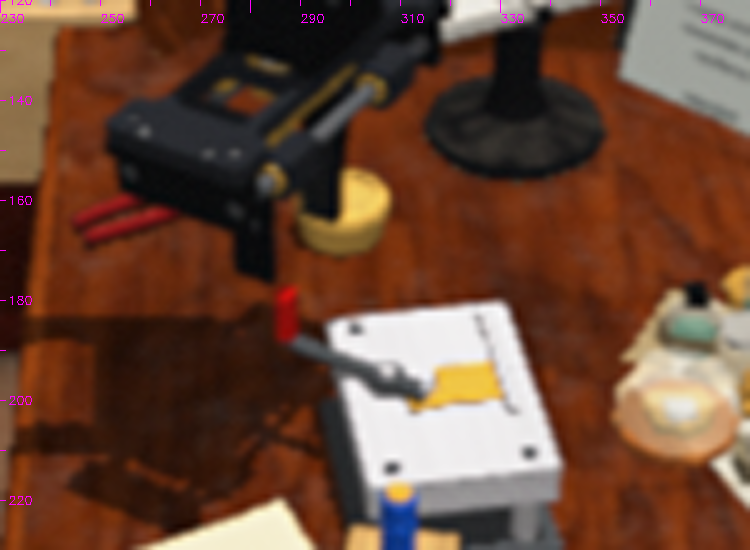

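The fingers, tips at about (280,175) and (295,163), straddle the line above the knob at (287,180). I'll descend and close lightly.

Call:
send_rows(
  steps=[0.05,-0.002,0.0007,0.024,0,0.05,-0.002,0.0007,0.0476,0,0.05,-0.002,0.0007,0.0476,0,0.0,-0.002,0.0007,0.0476,0,0.0,-0.002,0.0007,0.0476,0,0.0,-0.002,0.0007,0.0476,0,0.0,-0.002,0.0007,0.0476,0,0.0,-0.002,0.0007,0.0476,0],
  force=10,
)

```text
time: 4.3
position: [0.4719, 0.1126, 0.085]
tool_rot: [0.957, -0.29, 0.002, -0.001]
ft_force: [0.2, -0.5, 1.8]
grip_width: 0.0117
```

```bash
python3 - <<'E'
from mv import *
shift([])
p,R,o=tool()
piv=np.array([.5216,.0797]);r0=p[:2]-piv;print(np.linalg.norm(r0),np.arctan2(*r0[::-1]))
a0=np.arctan2(*r0[::-1])
for i in range(1,13):
    d=min(i*.125,1.49); a=a0+d
    q=np.array([*(piv+.0598*np.array([np.cos(a),np.sin(a)])),p[2]])
    print(i,np.round(R.T@(q-p),4)[:2],round(-d,3))
E
```

```text
t 4.3 pos [0.4719 0.1126 0.085 ] yaw x -0.5894 tilt [0.0037 0.0007] w 0.0117 F [ 0.22 -0.53  1.84]
0.05958066971453199 2.557327048150505
1 [0.0003 0.0075] -0.125
2 [0.0017 0.0148] -0.25
3 [0.004  0.0219] -0.375
4 [0.0072 0.0286] -0.5
5 [0.0113 0.0349] -0.625
6 [0.016  0.0407] -0.75
7 [0.0215 0.0458] -0.875
8 [0.0275 0.0502] -1.0
9 [0.0341 0.0538] -1.125
10 [0.041  0.0565] -1.25
11 [0.0482 0.0584] -1.375
12 [0.0551 0.0593] -1.49
```

Call:
send_rows(
  steps=[0,0.0003,0.0075,0,-0.125,0,0.0017,0.0148,0,-0.25,0,0.004,0.0219,0,-0.375,0,0.0072,0.0286,0,-0.5,0,0.0113,0.0349,0,-0.625,0,0.016,0.0407,0,-0.75,0,0.0215,0.0458,0,-0.875,0,0.0275,0.0502,0,-1.0],
)

```text
time: 5.3
position: [0.4662, 0.0557, 0.085]
tool_rot: [0.979, 0.206, 0.001, -0.0]
ft_force: [-0.2, 1.0, 2.1]
grip_width: 0.0114
```

```bash
python3 - <<'E'
from mv import *
shift([])
p,R,o=tool()
piv=np.array([.5216,.0797]);r0=p[:2]-piv;a0=np.arctan2(*r0[::-1]);print(np.linalg.norm(r0),a0, "joint",a0-.118-np.pi*.75)
yaw=np.arctan2(R[1,0],R[0,0])
for i in range(1,7):
    a=min(a0+i*.12,.118+np.pi*.75+1.575); q=np.array([*(piv+.0598*np.array([np.cos(a),np.sin(a)])),.085])
    print(i,np.round(R.T@(q-p),4),round(-(a-a0),3))
E
```

```text
t 5.3 pos [0.4662 0.0557 0.085 ] yaw x 0.4144 tilt [0.0024 0.0014] w 0.0114 F [-0.24  1.02  2.1 ]
0.060322670050687616 -2.7327588210326623 joint -5.206953311225007
1 [0.0009 0.0072 0.    ] -0.12
2 [0.0022 0.0142 0.    ] -0.24
3 [0.0042 0.0211 0.    ] -0.36
4 [0.0071 0.0277 0.    ] -0.48
5 [0.0108 0.0338 0.    ] -0.6
6 [0.0151 0.0395 0.    ] -0.72
```

Call:
send_rows(
  steps=[0,0.0009,0.0072,0,-0.12,0,0.0022,0.0142,0,-0.24,0,0.0042,0.0211,0,-0.36,0,0.0071,0.0277,0,-0.48,0,0.0074,0.0285,0,-0.49,0,0.0074,0.0285,0,-0.49],
)

```text
time: 6.05
position: [0.4839, 0.0324, 0.085]
tool_rot: [0.9, 0.436, 0.001, -0.0]
ft_force: [-1.9, -3.7, 1.6]
grip_width: 0.0115
```

```bash
python3 - <<'E'
from mv import *
shift([])
p,R,o=tool()
piv=np.array([.5216,.0797]);r0=p[:2]-piv;a0=np.arctan2(*r0[::-1]);print(np.linalg.norm(r0), "joint",a0-.118-np.pi*.75+2*np.pi)
from rig import cams
from h import *
crop(cams.camera("side"),230,120,150,110,5,"s3")
E
```

```text
t 6.05 pos [0.4839 0.0324 0.085 ] yaw x 0.9033 tilt [0.0014 0.0009] w 0.0115 F [-1.91 -3.69  1.62]
0.060510246171537704 joint 1.5655295946568266
```

View pics/s3.png

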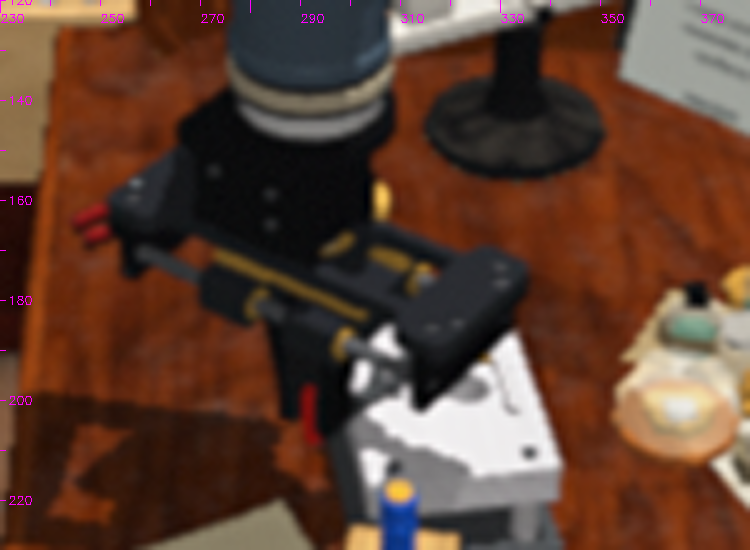

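Lever reads 1.566 rad from the tool's position, with the reaction of a stop. Releasing, rising and checking the hole.

Call:
send_rows(
  steps=[0.045,0,0,0,0,0.045,0,0,0,0,0.045,0,0,0,0,0.045,0,0,-0.04,0,0.045,0,0,-0.1,0,0.045,0,0,-0.16,-0.1,0.045,0,0,-0.22,-0.25,0.045,0,0,-0.24,-0.4],
  force=20,
)

```text
time: 7.1
position: [0.4855, 0.0322, 0.3293]
tool_rot: [0.793, 0.609, 0.004, 0.003]
ft_force: [1.0, -0.7, -0.2]
grip_width: 0.0451
```

```bash
python3 - <<'E'
from mv import *
shift([(.55,-.03,.33)])
E
```

```text
t 7.1 pos [0.4855 0.0322 0.3293] yaw x 1.3088 tilt [ 0.01   -0.0002] w 0.0451 F [ 1.02 -0.67 -0.18]
(0.55, -0.03, 0.33) [-0.0433  0.0784  0.    ]
```

Call:
send_rows(
  steps=[0.045,-0.022,0.04,0,-0.05,0.045,-0.043,0.0784,0,-0.107,0.045,-0.043,0.0784,0,-0.107,0.045,-0.043,0.0784,0,-0.107],
)

```text
time: 7.6
position: [0.5492, -0.0292, 0.3293]
tool_rot: [0.76, 0.65, 0.003, 0.002]
ft_force: [1.0, -0.2, 0.7]
grip_width: 0.045
```

```bash
python3 - <<'E'
from mv import *
from rig import cams
import cv2
c=cams.camera("wrist");np.savez("w3.npz",**c);cv2.imwrite("pics/w3.png",c["color"][:,:,::-1])
shift([(.504,-.172,.25),(.504,-.172,.112)])
from h import *
print(w2px(c,(.5619,.0785,.064)),w2px(c,(.504,-.172,.15)))
E
```

```text
t 7.65 pos [ 0.549  -0.0288  0.3295] yaw x 1.4159 tilt [0.0082 0.0007] w 0.0451 F [-0.31  0.48 -0.45]
(0.504, -0.172, 0.25) [-0.1485 -0.023   0.0791]
(0.504, -0.172, 0.112) [-0.1488 -0.0241  0.217 ]
[271.84824087  77.81835436] [256.31762372 312.30096062]
```

View pics/w3.png

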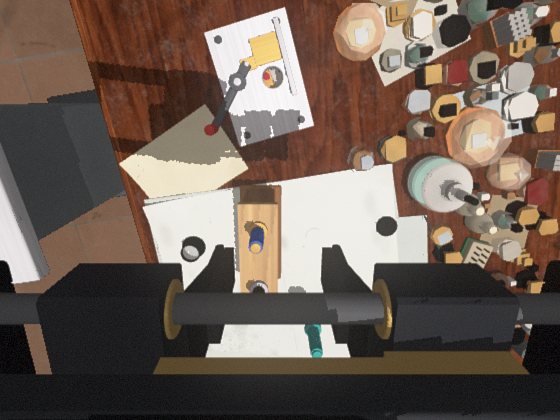

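w3: shutter moved off and the hole open near (273,77), with the movement visible through it. The projected hole is at (271.8,77.8). The lever points to the open side, knob at (210,130). I'll enlarge the hole.

```bash
python3 - <<'E'
from h import *
crop(load("w3"),225,40,90,75,8,"w3h")
E
```

```text
(no output)
```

View pics/w3h.png

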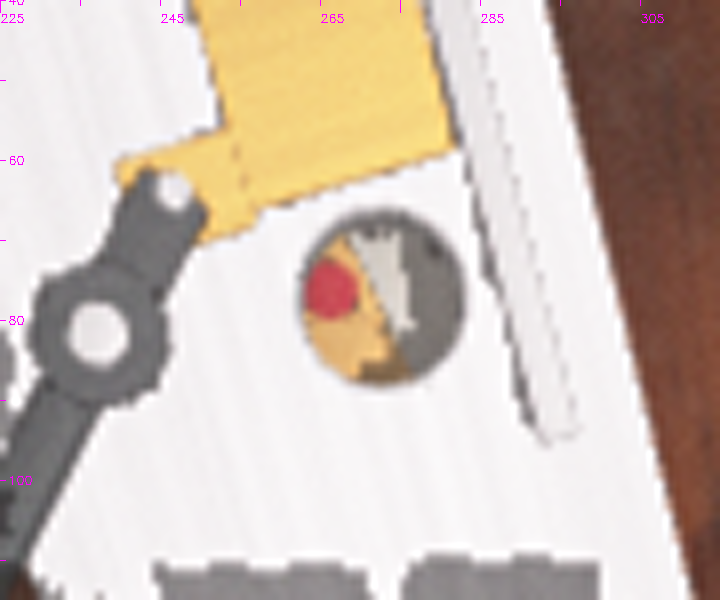

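```bash
python3 - <<'E'
from h import *
c=load("w3");print(px2w(c,272.9,77.1,z=.064),px2w(c,272.4,76.7,z=.064))
E
```

```text
[0.56323403 0.07908447 0.064     ] [0.56272927 0.07960533 0.064     ]
```

Hole ≈ (0.5625, 0.079), and both estimates agree within 1 mm. Now above the black probe.

Call:
send_rows(
  steps=[0.05,-0.05,-0.008,0.0,0,0.05,-0.1,-0.016,0.02,0,0.05,-0.1485,-0.023,0.05,0,0.05,-0.1485,-0.023,0.079,0,0.05,-0.1485,-0.023,0.079,0,0.05,-0.1485,-0.023,0.079,0],
)

```text
time: 8.4
position: [0.5045, -0.1712, 0.2511]
tool_rot: [0.759, 0.651, 0.004, 0.003]
ft_force: [0.4, -0.5, -0.2]
grip_width: 0.0498
```

```bash
python3 - <<'E'
from mv import *
from rig import cams
import cv2
c=cams.camera("wrist");np.savez("w4.npz",**c);cv2.imwrite("pics/w4.png",c["color"][:,:,::-1])
shift([(.504,-.172,.112)])
from h import *
s=cams.camera("side");crop(s,250,170,120,110,5,"s4")
E
```

```text
t 8.45 pos [ 0.5049 -0.1714  0.2515] yaw x 1.4174 tilt [ 0.0105 -0.0005] w 0.0502 F [-0.81  0.04  0.54]
(0.504, -0.172, 0.112) [-0.0009 -0.0022  0.1395]
```

View pics/w4.png

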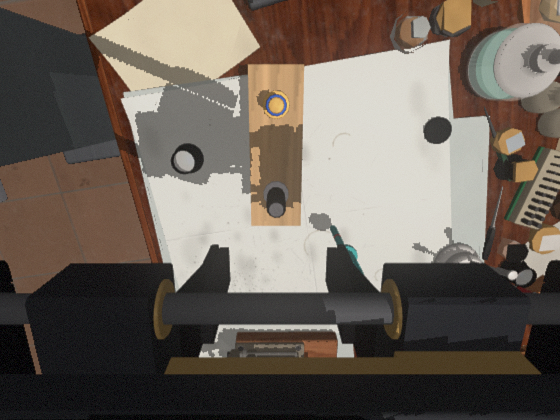

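View pics/s4.png

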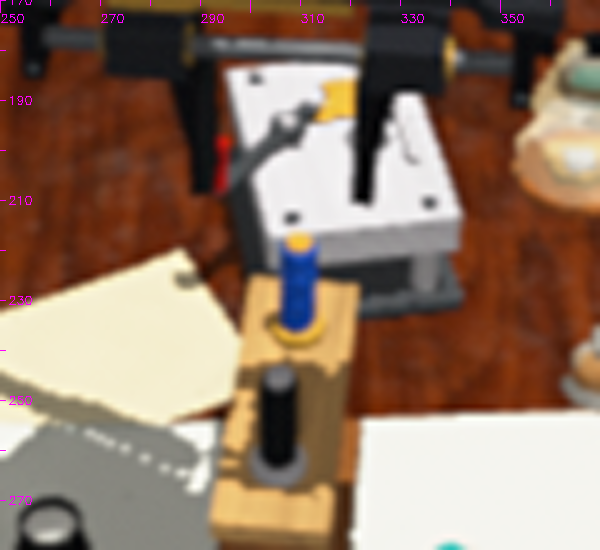

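The black probe (top at w4 (277,208)) sits between the finger columns. The lever stayed at the open stop. Descending in two steps.

Call:
send_rows(
  steps=[0.05,-0.001,-0.002,0.03,0,0.05,-0.001,-0.002,0.06,0,0.05,-0.001,-0.002,0.085,0,0.05,-0.001,-0.002,0.085,0],
)

```text
time: 9.0
position: [0.5034, -0.1713, 0.166]
tool_rot: [0.759, 0.651, 0.004, 0.003]
ft_force: [-0.3, -0.2, 0.9]
grip_width: 0.0497
```

```bash
python3 - <<'E'
from mv import *
from rig import cams
from h import *
c=cams.camera("wrist")
print(w2px(c,(.504,-.172,.15)))
shift([(.504,-.172,.112)])
crop(c,200,180,160,120,5,"w5")
s=cams.camera("side");crop(s,250,190,120,110,5,"s5")
E
```

```text
[277.98844834 253.96261182]
t 9.05 pos [ 0.5042 -0.1719  0.1671] yaw x 1.4184 tilt [ 0.0111 -0.0009] w 0.05 F [-0.18 -0.38 -0.42]
(0.504, -0.172, 0.112) [-0.0002 -0.0008  0.0551]
```

View pics/w5.png

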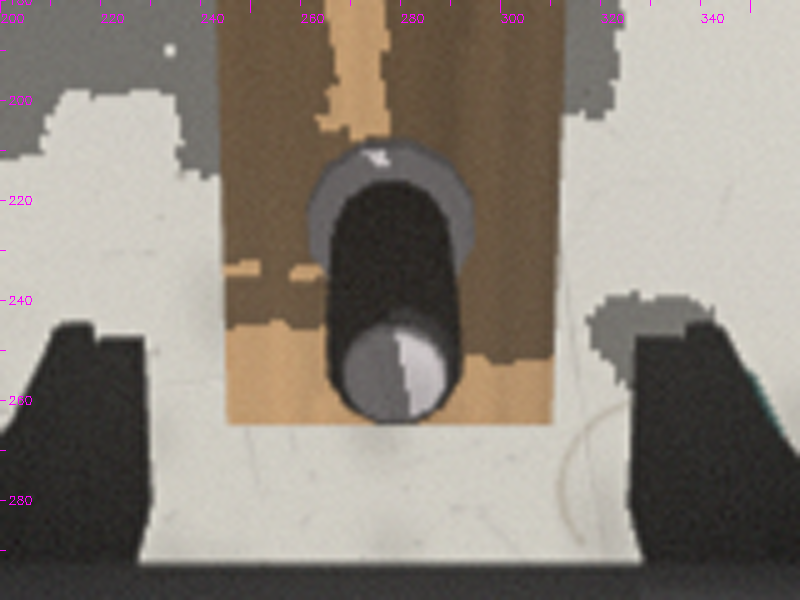

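View pics/s5.png

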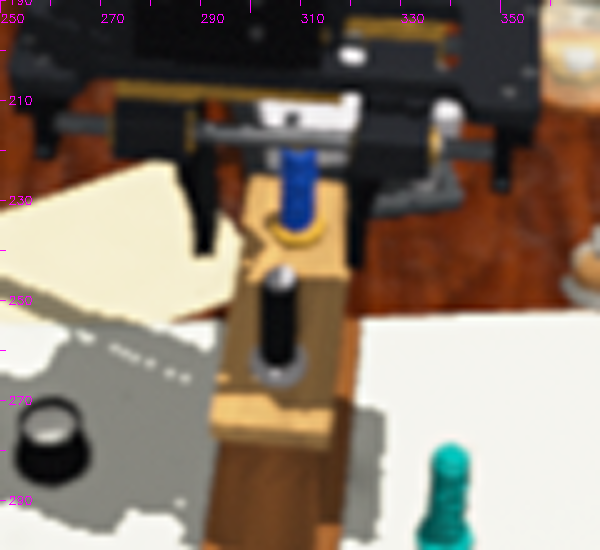

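Top cap measured at (278.5,254), predicted (278,254), and it is midway between the fingers (229 and 326). Descending and gripping.

Call:
send_rows(
  steps=[0.05,0,-0.0008,0.03,0,0.05,0,-0.0008,0.053,0,0.05,0,-0.0008,0.053,0,0.0,0,-0.0008,0.053,0,0.0,0,-0.0008,0.053,0,0.0,0,-0.0008,0.053,0,0.0,0,-0.0008,0.053,0,0.0,0,-0.0008,0.053,0],
  force=25,
)

```text
time: 10.1
position: [0.5047, -0.1723, 0.1151]
tool_rot: [0.759, 0.651, 0.004, 0.005]
ft_force: [-0.3, 0.1, 2.4]
grip_width: 0.0154
```

```bash
python3 - <<'E'
from mv import *
shift([(.504,-.172,.28)])
E
```

```text
t 10.1 pos [ 0.5047 -0.1723  0.1151] yaw x 1.4182 tilt [ 0.013 -0.002] w 0.0154 F [-0.31  0.15  2.43]
(0.504, -0.172, 0.28) [ 0.0002  0.0014 -0.1649]
```

Call:
send_rows(
  steps=[0.0,0,0,-0.02,0,0,0,0.0005,-0.045,0,0,0,0.0007,-0.07,0,0,0,0.001,-0.095,0,0,0,0.0012,-0.12,0,0,0,0.0014,-0.145,0,0,0,0.0014,-0.165,0,0,0,0.0014,-0.165,0],
)

```text
time: 11.1
position: [0.5047, -0.1726, 0.2813]
tool_rot: [0.759, 0.651, 0.005, 0.007]
ft_force: [-0.1, -0.3, -0.2]
grip_width: 0.0152
```

```bash
python3 - <<'E'
from mv import *
from rig import cams
from h import *
shift([(.5625,.079,.28)])
c=cams.camera("wrist");np.savez("w6.npz",**c);cv2.imwrite("pics/w6.png",c["color"][:,:,::-1])
s=cams.camera("side");np.savez("s6.npz",**s);crop(s,250,120,120,150,4,"s6")
E
```

```text
t 11.1 pos [ 0.5047 -0.1726  0.2813] yaw x 1.4183 tilt [ 0.0159 -0.0038] w 0.0152 F [-0.12 -0.3  -0.2 ]
(0.5625, 0.079, 0.28) [0.2575 0.0189 0.0013]
```

View pics/w6.png

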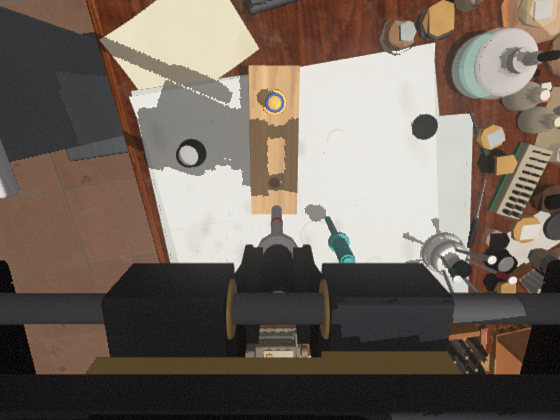

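View pics/s6.png

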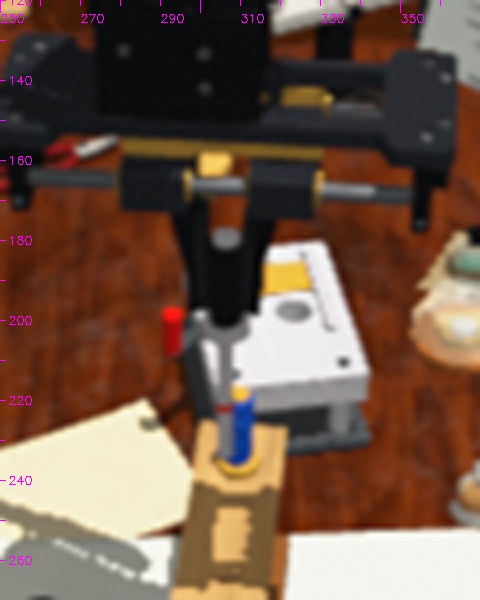

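The probe is out and held; the red ring shows in w6 at (278,222). The tip is about 0.18 high, which clears the blue probe. Carrying it across to over the hole.

Call:
send_rows(
  steps=[0,0.02,0.002,0,0,0,0.06,0.005,0,0,0,0.1,0.008,0,0,0,0.14,0.011,0,0,0,0.18,0.014,0,0,0,0.22,0.017,0,0,0,0.25,0.0189,0,0,0,0.2575,0.0189,0,0],
)

```text
time: 12.2
position: [0.5605, 0.0814, 0.278]
tool_rot: [0.758, 0.652, 0.003, 0.003]
ft_force: [-0.0, -0.6, -0.6]
grip_width: 0.015
```

```bash
python3 - <<'E'
from mv import *
from rig import cams
from h import *
shift([(.5625,.079,.28)])
c=cams.camera("wrist");np.savez("w7.npz",**c);cv2.imwrite("pics/w7.png",c["color"][:,:,::-1])
crop(c,220,60,110,200,3,"w7c")
s=cams.camera("side");np.savez("s7.npz",**s);crop(s,260,80,120,150,4,"s7")
t=cams.camera("top");np.savez("t7.npz",**t);crop(t,200,130,100,80,6,"t7")
shift([])
E
```

```text
t 12.2 pos [0.5605 0.0814 0.278 ] yaw x 1.4208 tilt [ 0.0088 -0.0011] w 0.015 F [-0.04 -0.57 -0.61]
(0.5625, 0.079, 0.28) [-0.002   0.0024 -0.002 ]
t 12.35 pos [0.5606 0.0794 0.2787] yaw x 1.4186 tilt [ 0.0098 -0.0019] w 0.015 F [-0.52 -0.72  1.09]
```

View pics/w7.png

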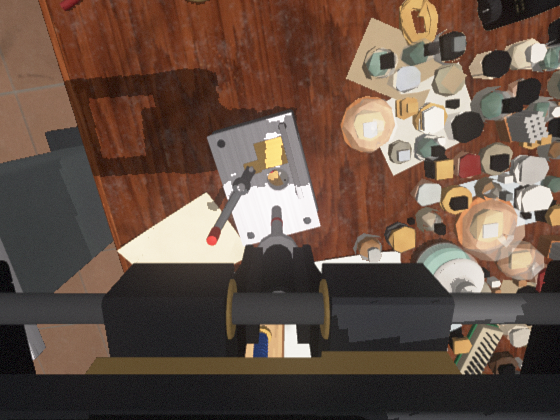

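View pics/s7.png

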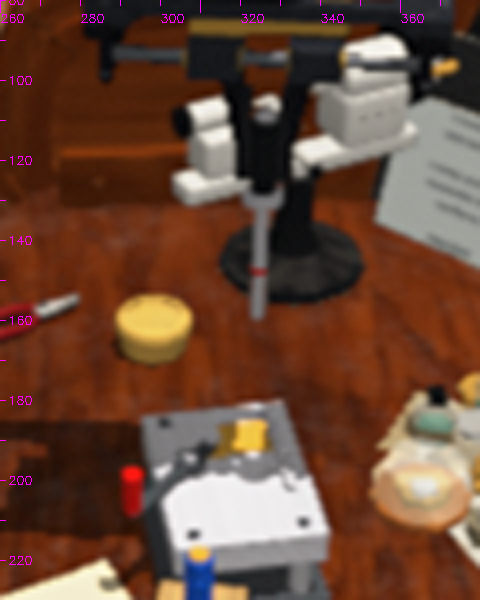

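View pics/t7.png

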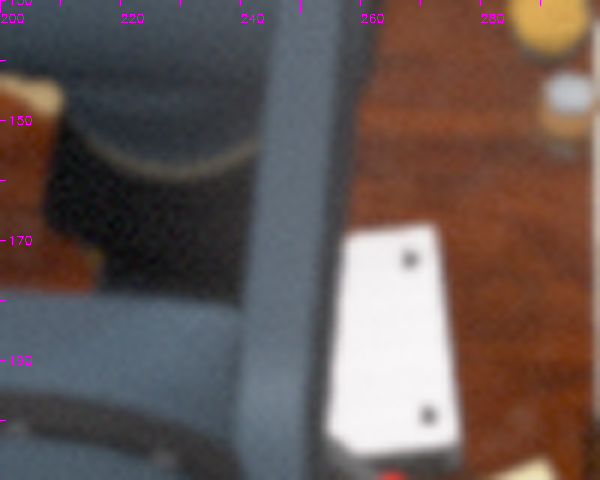

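```bash
python3 - <<'E'
from h import *
crop(load("w7"),240,190,80,75,9,"w7c")
crop(load("s7"),295,95,60,75,8,"s7c")
E
```

```text
(no output)
```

View pics/w7c.png

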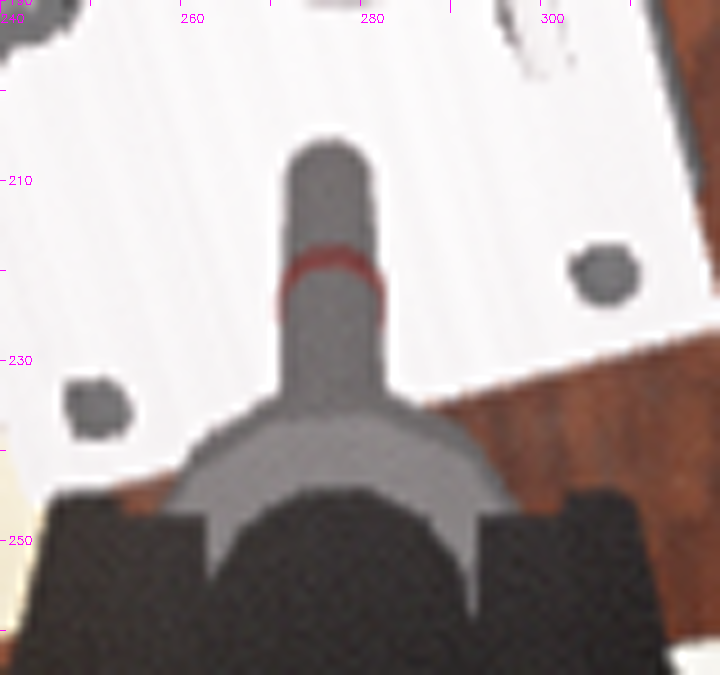

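View pics/s7c.png

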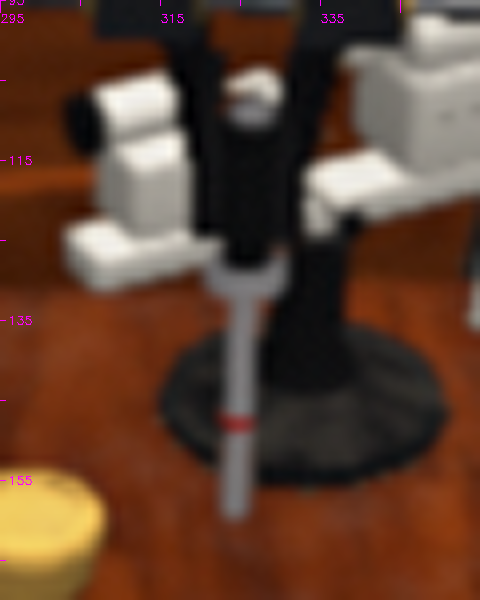

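```bash
cat > fitp.py <<'E'
from h import *
from scipy.optimize import least_squares
th=np.linspace(0,2*np.pi,72)
def circ(x,h,r):
    a=np.array([x[3],x[4],1.]);a/=np.linalg.norm(a)
    e=np.cross(a,[0,1,0]);e/=np.linalg.norm(e);f=np.cross(a,e)
    return np.array(x[:3])+a*h+r*(np.outer(np.cos(th),e)+np.outer(np.sin(th),f))
def pr(c,P):
    return np.array([w2px(c,p) for p in P])
# obs: (cam, kind, h, r, value); kinds: u=mid of extents in u, vmin, vmax
def res(x,obs):
    o=[]
    for c,k,h,r,val in obs:
        q=pr(c,circ(x,h,r))
        m={"u":(q[:,0].min()+q[:,0].max())/2,"vmin":q[:,1].min(),"vmax":q[:,1].max()}[k]
        o.append(m-val)
    return o
def fit(obs,x0):
    s=least_squares(res,x0,args=(obs,));return s.x,np.round(s.fun,2)
E
python3 - <<'E'
from fitp import *
w=load("w7");s=load("s7")
obs=[(w,"vmin",0,.004,205.1),(w,"u",0,.004,276.2),(w,"vmin",.034,.004,218.0),(w,"u",.034,.004,276.35),(w,"u",.08,.012,277.4),
(s,"u",0,.004,323.9),(s,"vmax",0,.004,159.6),(s,"u",.034,.004,324.3),(s,"vmax",.034,.004,148.0),(s,"u",.083,.012,325.3)]
x,r=fit(obs,[.5606,.0794,.18,0,0]);print(np.round(x,4),r)
for sub in (obs[:5],obs[5:]): 
    # fixed z
    f=least_squares(lambda y:res([y[0],y[1],x[2],y[2],y[3]],sub),[.56,.08,0,0]);print(np.round(f.x,4),np.round(f.fun,2))
E
```

```text
[0.5605 0.081  0.1802 0.0076 0.0223] [-0.07 -0.12  0.06  0.16 -0.09 -0.04  0.34  0.16 -0.31  0.07]
[0.5605 0.0809 0.0081 0.0251] [ 0.   -0.11 -0.    0.18 -0.06]
[ 0.5606  0.0828 -0.0011 -0.054 ] [-0.06 -0.    0.1   0.   -0.04]
```

Two-view fit: tip at (0.5605, 0.081, 0.180) with the TCP at (0.5605, 0.0814, 0.278). So the tip hangs 98 mm below the TCP, on its axis, tilted about 0.02 rad. I'll lower until the tip is about 14 mm above the bridge, then check again.

```bash
python3 - <<'E'
from mv import *
shift([(.5625,.079,.18)])
E
```

```text
t 12.35 pos [0.5606 0.0794 0.2787] yaw x 1.4186 tilt [ 0.0098 -0.0019] w 0.015 F [-0.52 -0.72  1.09]
(0.5625, 0.079, 0.18) [-0.      0.0009  0.0987]
```

Call:
send_rows(
  steps=[0,0,0.001,0.02,0,0,0,0.001,0.04,0,0,0,0.001,0.06,0,0,0,0.001,0.08,0,0,0,0.001,0.098,0,0,0,0.001,0.098,0,0,0,0.001,0.098,0,0,0,0.001,0.098,0],
)

```text
time: 13.35
position: [0.5632, 0.0786, 0.1817]
tool_rot: [0.759, 0.651, 0.004, 0.005]
ft_force: [0.6, -0.5, -0.3]
grip_width: 0.0151
```

```bash
python3 - <<'E'
from mv import *
from rig import cams
from h import *
shift([(.5625,.079,.128)])
c=cams.camera("wrist");np.savez("w8.npz",**c);crop(c,225,150,100,80,8,"w8")
s=cams.camera("side");np.savez("s8.npz",**s);crop(s,280,125,80,95,6,"s8")
shift([(.5625,.079,.128)])
print(w2px(c,(.5625,.079,.064)),w2px(s,(.5625,.079,.064)))
E
```

```text
t 13.35 pos [0.5632 0.0786 0.1817] yaw x 1.4182 tilt [ 0.0117 -0.0021] w 0.0151 F [ 0.56 -0.45 -0.31]
(0.5625, 0.079, 0.128) [ 0.0003 -0.0014  0.0537]
t 13.45 pos [0.563  0.0789 0.1815] yaw x 1.4186 tilt [ 0.0114 -0.0021] w 0.0153 F [-0.22 -0.6  -0.27]
(0.5625, 0.079, 0.128) [ 0.     -0.0012  0.0535]
[274.51641796 201.99945557] [323.09297147 197.21528312]
```

View pics/w8.png

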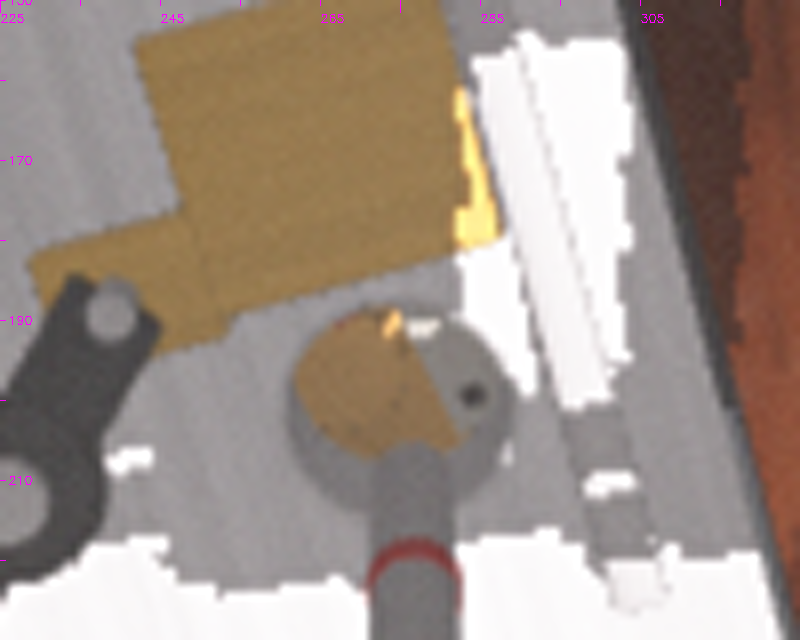

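View pics/s8.png

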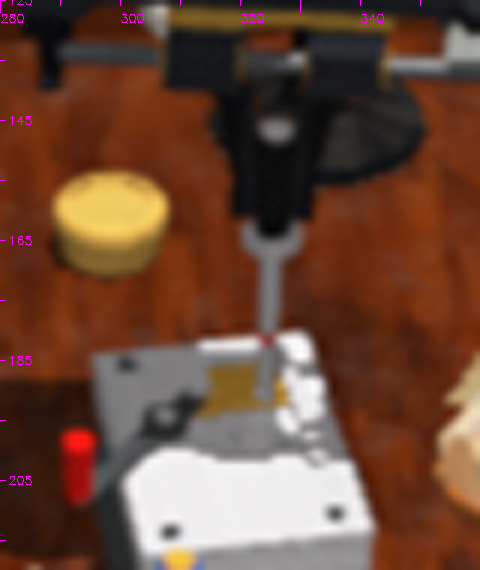

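```bash
python3 - <<'E'
from fitp import *
w=load("w8");s=load("s8")
obs=[(w,"vmin",0,.004,204.6),(w,"u",0,.004,276.06),(w,"vmin",.034,.004,218.0),(w,"u",.034,.004,276.4),
(s,"u",0,.004,323.9),(s,"vmax",0,.004,191.6),(s,"u",.034,.004,324.25),(s,"vmax",.034,.004,181.3),(s,"u",.083,.012,325.)]
x,r=fit(obs,[.563,.0788,.083,0,0]);print(np.round(x,4),r,"ring",np.round(x[:2]+.034*x[3:],4))
print(px2w(w,274.75,201.0,z=.064))
# mouth model fit check: project circle
from h import *
for hx,hy in((.5625,.079),(.563,.080)):
    q=np.array([w2px(w,(hx+.012*np.cos(t),hy+.012*np.sin(t),.064)) for t in th]);print(q.min(0),q.max(0),(q.min(0)+q.max(0))/2)
E
```

```text
[0.5636 0.0787 0.0846 0.     0.013 ] [-0.06  0.03  0.05 -0.03 -0.06  0.31  0.06 -0.29  0.03] ring [0.5636 0.0792]
[0.56283098 0.0798371  0.064     ]
[260.31103166 188.19253627] [288.70870394 215.46604884] [274.5098678  201.82929255]
[260.69766588 186.95023004] [289.12494749 214.28177541] [274.91130668 200.61600272]
```

The tip and ring are within about 1 mm of the hole axis. Correcting by (−0.7, +0.8) mm and lowering slowly.

Call:
send_rows(
  steps=[0,0.0008,-0.001,0.0,0,0,0.0008,-0.001,0.008,0,0,0.0008,-0.0011,0.016,0,0,0.0008,-0.0012,0.024,0,0,0.0008,-0.0013,0.032,0,0,0.0008,-0.0014,0.04,0,0,0.0008,-0.0014,0.04,0],
)

```text
time: 14.32
position: [0.5617, 0.0798, 0.1406]
tool_rot: [0.759, 0.651, 0.003, 0.004]
ft_force: [-0.2, 0.9, -0.6]
grip_width: 0.0151
```

```bash
python3 - <<'E'
from mv import *
from rig import cams
from h import *
shift([])
c=cams.camera("wrist");np.savez("w9.npz",**c);crop(c,225,170,100,80,8,"w9")
s=cams.camera("side");np.savez("s9.npz",**s);crop(s,280,135,80,95,6,"s9")
shift([(.5623,.0797,.1277)])
E
```

```text
t 14.32 pos [0.5617 0.0798 0.1406] yaw x 1.4185 tilt [ 0.0095 -0.002 ] w 0.0151 F [-0.2   0.93 -0.57]
t 14.43 pos [0.5623 0.0798 0.1414] yaw x 1.4185 tilt [ 0.0114 -0.002 ] w 0.0148 F [ 0.09  0.4  -0.62]
(0.5623, 0.0797, 0.1277) [-0.0001 -0.0002  0.0137]
```

View pics/w9.png

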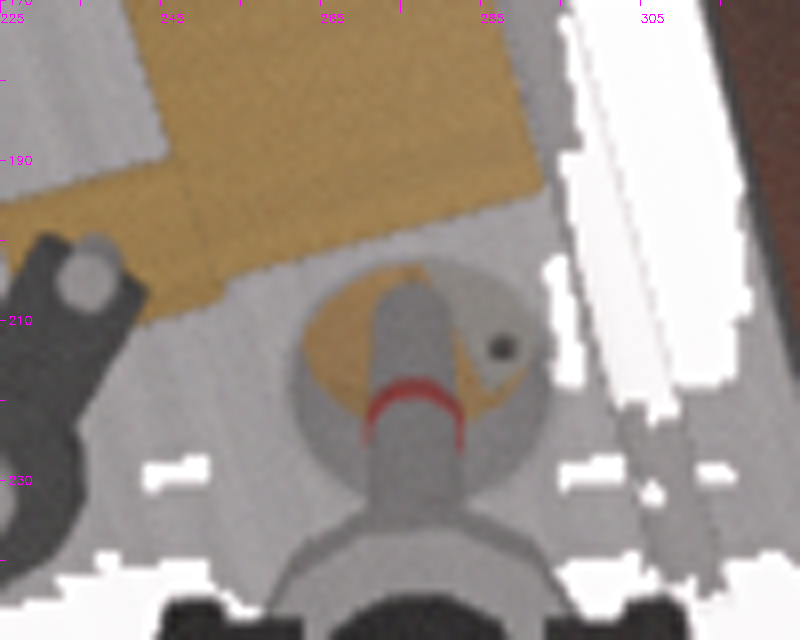

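View pics/s9.png

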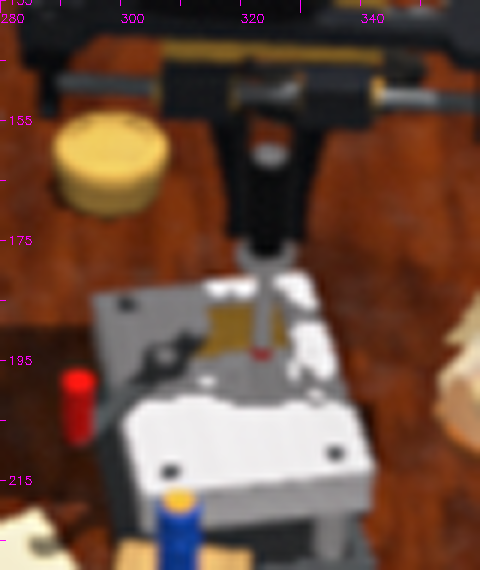

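```bash
python3 - <<'E'
from fitp import *
w=load("w9")
for hx,hy in((.5628,.0797),(.5625,.079)):
    q=np.array([w2px(w,(hx+.012*np.cos(t),hy+.012*np.sin(t),.064)) for t in th]);print(q.min(0),q.max(0),(q.min(0)+q.max(0))/2)
obs=[(w,"vmin",0,.004,204.6),(w,"u",0,.004,276.1),(w,"vmin",.034,.004,218.),(w,"u",.034,.004,276.35)]
f=least_squares(lambda y:res([y[0],y[1],.0431,y[2],y[3]],obs),[.56,.08,0,0]);x=f.x;print(np.round(x,4),np.round(f.fun,2),"ring",np.round(x[:2]+.034*x[2:],4))
E
```

```text
[261.17908201 202.1647772 ] [293.98796471 233.23486207] [277.58352336 217.69981963]
[260.93336193 203.14681237] [293.71465873 234.16398101] [277.32401033 218.65539669]
[0.5618 0.0797 0.0018 0.015 ] [-0.  0.  0.  0.] ring [0.5619 0.0803]
```

Mouth centre ≈ (0.5625, 0.080); tip (0.5618, 0.0797) and ring (0.5619, 0.0803) at the moment of the picture. Lowering the last 13.5 mm.

Call:
send_rows(
  steps=[0,0,0,0.004,0,0,0,0,0.008,0,0,0,0,0.0115,0,0,0,0,0.0137,0,0,0,0,0.0137,0,0,0,0,0.0137,0,0,0,0,0.0137,0],
)

```text
time: 15.3
position: [0.5626, 0.0798, 0.1279]
tool_rot: [0.759, 0.651, 0.004, 0.005]
ft_force: [0.5, -0.1, -1.1]
grip_width: 0.0158
```

```bash
python3 - <<'E'
from mv import *
from rig import cams
from h import *
shift([])
c=cams.camera("wrist");np.savez("w10.npz",**c);crop(c,225,170,100,80,8,"w10")
s=cams.camera("side");np.savez("s10.npz",**s);crop(s,280,140,80,95,6,"s10")
shift([(.5625,.0798,.1277)])
E
```

```text
t 15.3 pos [0.5626 0.0798 0.1279] yaw x 1.4185 tilt [ 0.0117 -0.0021] w 0.0158 F [ 0.5  -0.12 -1.11]
t 15.4 pos [0.5626 0.0797 0.1279] yaw x 1.4186 tilt [ 0.0116 -0.0021] w 0.0152 F [-0.08  0.38  0.08]
(0.5625, 0.0798, 0.1277) [ 0.0001 -0.0001  0.0002]
```

View pics/w10.png

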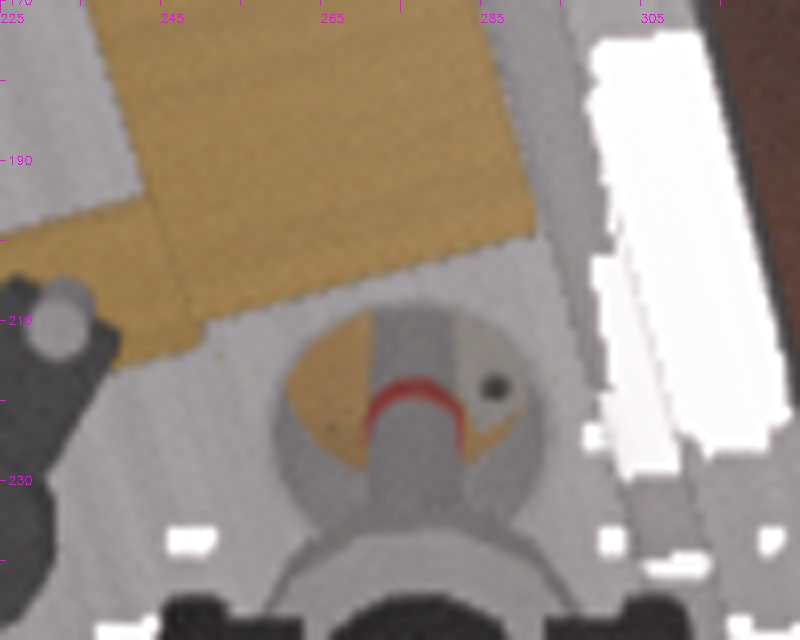

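View pics/s10.png

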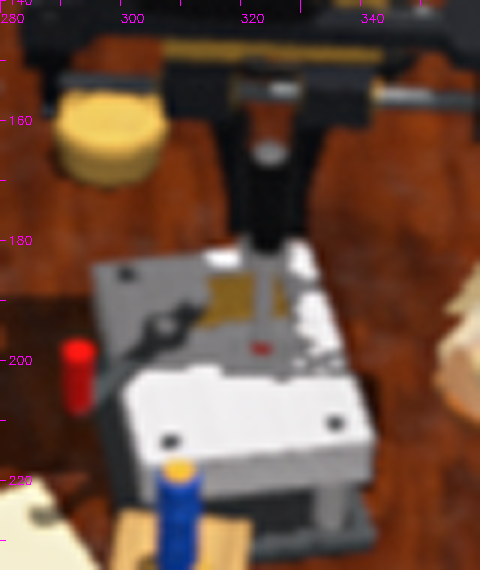

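```bash
python3 - <<'E'
from fitp import *
w=load("w10");s=load("s10")
obs=[(w,"vmin",.034,.004,217.9),(w,"u",.034,.004,276.25),(s,"u",.034,.004,323.1),(s,"vmax",.034,.004,198.0)]
f=least_squares(lambda y:res([*(y-[0,0,.034]),0,0],obs),[.56,.08,.064]);print("ring",np.round(f.x,4),np.round(f.fun,2))
for z in (.062,.064,.066):
  g=least_squares(lambda y:res([y[0],y[1],z-.034,0,0],obs[:2]),[.56,.08]);print(z,"wrist only",np.round(g.x,4))
m=least_squares(lambda y:res([y[0],y[1],.064,0,0],[(w,"vmin",0,.012,207.1),(w,"u",0,.012,275.9)]),[.56,.08]);print("mouth",np.round(m.x,4))
E
```

```text
ring [0.5629 0.0801 0.0638] [ 0.   -0.03  0.1   0.01]
0.062 wrist only [0.5628 0.0795]
0.064 wrist only [0.5629 0.0802]
0.066 wrist only [0.563  0.0809]
mouth [0.5626 0.08  ]
```

Ring at (0.5629, 0.0801, 0.0638) against the mouth at (0.5626, 0.0800, 0.064): centred and level. Handing in.

```bash
python3 - <<'E'
from mv import *
from rig import hand_in
p,R,o=tool();print(np.round(o["joint_velocities"],3),o["grip_width"])
print(hand_in())
E
```

```text
[ 0.001 -0.    -0.    -0.002  0.     0.001] 0.015185069717233482
the job is handed in; nothing more can be done
None
```

I swung the cam lever to its open stop, drew the black probe from the rack and lowered it upright into the guide hole. I handed the job in at about 15.4 s of the 66 s, still holding it there; no verdict was reported.

**Last checks:**
- **Lever:** about 1.57 rad, worked out from the knob's position. In the last pictures it is still over and the shutter is off the hole.
- **Ring:** about 0.3 mm from the hole axis and 0.2 mm from mouth level, fitted from the wrist and side pictures.
- **Tilt and tip:** probe tilt about 0.015 rad in the last fits. I last fitted the tip 13 mm higher, where it was about 0.8 mm off the axis. Once it was in the hole I could only infer its position from that.
- **Grip and stillness:** grip width 15 mm, joint speeds near zero, and wrist forces within about 1 N, in line with noise. I saw no sign of contact with the stand.
- **Bystanders:** the blue probe and the tin look unmoved in the last side view. The loupe was last seen in place just after the probe was lifted, and nothing went near it afterwards.

**Disagreement:** the first hole estimates, from the fixed cameras, differed by 2–3 mm from the later wrist views. I used the wrist views for the final position.

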